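# Roll a battery into its charger bay, cover it and switch on

## Task

Finish loading the battery charger: one battery already lies in its bay, the other lies on the apron in front. Without picking it up, slide that battery along the apron until it lies in front of the middle of the empty bay, then roll it over the crest so that it settles in the trough of the bay. Then swing the clear cover fully shut, and last slide the orange switch fully away from the robot; leave everything else on the table alone.

Things in the scene. Friction and masses are not known exactly. Their poses are not given: they have to be found in the camera images.
- charger: Smooth white battery charger (friction 0.25), fixed on the table; origin at table height. Its x points from its front edge (robot side) to its back, its y to its left; all numbers are mm in its frame. Body x -71..46, y -73..73; apron in front, then two bays side by side, then a rear deck (top z 24). On its left a control pod, x -32..46, y 72..116, top z 26, carries the switch.
- apron_middle (a point): Middle of the apron's top (charger x -48, y 0, z 15): flat, x -65..-30, y -69..69. Lip along its front edge (x -71..-65, top z 20), low walls at its sides (|y| 69..73, top z 18). From x -30 it rises 2 mm to a crest at x -22, z 17, behind which the troughs begin.
- battery: The loose battery, red and white, a cylinder 50 mm long and 17 mm in diameter, 23 g, lying with its axis (its y) about parallel to the charger's y on the right part of the apron, in front of the full bay; it stays where it is left on the flat. Origin 7 mm off the axis, at half length (it goes round as the battery rolls).
- battery_middle (a point): Middle of the loose battery, on its axis. On the apron it is at charger z 23; over the crest at z 25.
- battery_full: The second battery, of the same kind, lying loose in the right bay, where it must stay.
- battery_full_middle (a point): Middle of the second battery, on its axis.
- empty_bay (a point): Where the middle of a battery settled in the middle of the left, empty bay lies (charger x -8, y 36, z 14.5); axes as the charger's. The trough runs along y with two 45 degree sides, from the crest (x -22, z 17) down and up to x 14, z 24. It is y 5..67, 12 mm longer than the battery; the walls at its ends rise to z 25, from x -22 back.
- full_bay (a point): The same for the right, full bay (charger x -8, y -36, z 14.5).
- cover (a joint): Angle of the clear cover with grey rim, rad: 0 fully shut (level over both bays), 1.4 to 1.9 at the start (1.57 upright, more leans back). A stiff hinge (0.035 N m) keeps it where it is left. Plate 60 mm from hinge to front edge, 140 mm wide, 3 mm thick; shut, its upper face is at charger z 29.
- cover_hinge (a point): Middle of the cover's hinge line, which runs along the charger's y (charger x 38, y 0, z 27.5).
- cover_tab (a point): Outer face of the grey finger tab (12 by 32 mm) at the middle of the cover's free edge, 67 mm from the hinge line.
- switch (a joint): Travel of the slide switch, m: 0 to 0.005 off (towards the robot; starts there), 0.018 fully on (charger +x); slides against 1.5 N and stays.
- switch_top (a point): Middle of the top of the orange switch knob, 14 (along x) by 16 mm, 14 mm tall; it stands on the pod (top z 26) and its top is at charger z 41. At 0 it is at charger x -2, y 94.
- egg_timer: White hen-shaped kitchen timer, 48 mm wide, 60 mm tall; leave alone.
- mug: Orange mug, 81 mm wide, 101 mm tall; leave alone.
- eraser: Blue and white eraser, 20x45x13 mm; leave alone.
- lemon: Lemon, 71x53x51 mm; leave alone.
Things that resemble listed ones, but are neither listed nor needed, are in the scene too. There is more than one size of the charger; the job needs the largest.

How it is judged:
By the outcome, as a careful person would: the job done as asked, in the order asked, and still so for the second after the job is handed in, with the robot touching nothing.
It also fails if it takes over 58 s, if anything falls off the work surface, if the arm or the gripper's body presses on something with over 40 N, if the wrist force passes 120 N, or if a joint passes its speed limit or range.

## Robot

A 6-joint arm with a two-finger parallel gripper is mounted at the origin on a cart in front of the work surface, level with it; the furniture and walls round the work are solid. World frame = base frame: x ahead of the robot, y to its left, z up, the work surface at z = 0. Lengths are in m, angles in rad, forces in N, time in s.
With the tool pointing down it reaches from about 0.35 to 0.975 m from the base axis. Payload 4.9 kg.
Tool frame: the origin (TCP) lies at the very end of the fingers, on their centre line; the grasp point (between the pads) lies 19 mm behind it; z points along the fingers, y is the line along which they close (so a half turn about z gives the same grasp; the last joint's range is limited). The gripper opens to 85 mm and grips with 20 to 120 N. Pads are 22 mm wide; open, the fingers measure 114 mm over their backs; the gripper's body (76 mm by 85 mm) begins 54 mm behind the grasp point. The pads swing forward as they close: fully open they stand 13 mm farther back than shut.
Start: joints at [-1.352, 0.053, 1.613, -0, 1.476, -0.119], TCP at [0.207, -0.59, 0.231] pointing down, gripper open.
Joint ranges: [-3.01, 3.01], [-1.01, 2.22], [0.06, 2.58], [-1.02, 4.17], [0.09, 2.62], [-3.14, 3.14]. Speed limits (rad/s): [2.57, 2.57, 3.14, 3.14, 3.14, 3.14].

## Interface

Orientations are given as a rotation vector (axis times angle).
In Python, from rig import bot gives the robot as it stands.
- The arm moves only by the tool tcp_steps, called after "Call:" as name(argument=value, ...) on one line, values as JSON. Schema: {"type":"object","properties":{"motion":{"type":"array","items":{"type":"number"},"minItems":5,"maxItems":25},"only":{"type":"string"},"quiet":{"type":"boolean"},"lines":{"type":"string"}},"required":["motion"],"additionalProperties":false}. motion is one flat list of numbers that holds 1 to 5 rows one after another, with no inner brackets; each row has 5 numbers: the finger opening in m, then dx, dy, dz in fractions of the full range, 1 being 75 cm, then a turn about the tool's z in fractions of the full range, 1 being 180 degrees; each row is the pose to reach, as a shift and turn from the pose commanded when the call began, along the tool's axes at that moment; what a row does not reach only later rows make up. A row lasts 1/12 s, in which the tool goes at most 0.0417 m and 0.125 rad, less where a joint would pass 70% of its speed; a pose out of reach is approached as far as the arm can. The fingers move at their own pace and stop on an object; the grip force is fixed at half the most. Time passes only in rows, so rows that do not move let the fingers close. The tool returns the time, the measured TCP pose, the force, the opening and the grip force at its end. only (a regular expression) keeps the lines of the reply that match it, lines (a string "A,B") keeps lines A to B, and quiet returns only ok. No shift or turn number may pass 1 either way. Input that does not fit is refused with a message, and nothing moves.
- bot.state(): the state, without advancing time (a new reading comes with each control period).
- bot.grab_frame(name): name is "scene" or "top"; returns a dict with "frame" (384x512x3 uint8, red, green, blue), "depth" (384x512 float32, m along the optical axis (not along the pixel's ray), 0 where there is no reading), "fx", "fy", "cx", "cy" (pixels), "D" ([k1, k2, p1, p2, k3] as OpenCV has them; the pictures are not rectified), "pose" (4x4, takes a point from camera to world coordinates). Camera axes: x right, y down, z forward; pixel columns grow to the right and rows downward; lengths in m; the calibration is good to about 2 mm. A picture is of the moment at which its call begins.
- bot.close_job(): hands the job in; it is judged then, once.
The state is a dict: "clock": time; "joint_positions": joint angles; "joint_vel": joint speeds; "joint_torque": joint torques, N m; "tcp_pos": TCP position; "eef_rot": TCP orientation; "contact_force": force on the tool from outside, world axes, zero at the start; "ft_torque": the same for the moment, N m; "gripper_width": finger opening in m; "finger_force": force on a finger pad.
Only numpy, scipy, OpenCV 4.12 (cv2) and the standard library are available. Lean on these libraries where they do the work, as an engineer would, in place of code of your own. Each camera call takes 0.05 s, during which the arm holds its last target. There are 200 camera calls.

## Working session

There is one attempt and no reset: what is moved stays moved. The work goes in short steps, Python scripts to look and compute and a tool call to move; the robot and the scene stay as the last step left them, time stands still between calls to the robot, and variables do not carry over. Pictures are saved under pics/ and viewed, at most 10 in all, crops included, and the job is handed in when it is done.

```bash
mkdir -p pics; ls
```

Create h.py:
```python
import numpy as np,cv2
from rig import bot
def K(f): return np.array([[f['fx'],0,f['cx']],[0,f['fy'],f['cy']],[0,0,1.]])
def ray(f,uv):
    n=cv2.undistortPoints(np.array(uv,float).reshape(-1,1,2),K(f),np.array(f['D'],float)).reshape(-1,2)
    d=np.c_[n,np.ones(len(n))]@f['pose'][:3,:3].T
    return f['pose'][:3,3],d
def onz(f,uv,z):
    o,d=ray(f,uv); return o+d*((z-o[2])/d[:,2])[:,None]
def dep(f,uv):
    o,d=ray(f,uv); uv=np.array(uv).reshape(-1,2).astype(int)
    return o+d*f['depth'][uv[:,1],uv[:,0]][:,None]
def proj(f,P):
    T=np.linalg.inv(f['pose']); r=cv2.Rodrigues(T[:3,:3])[0]
    return cv2.projectPoints(np.array(P,float).reshape(-1,1,3),r,T[:3,3],K(f),np.array(f['D'],float))[0].reshape(-1,2)
def save(n,im,s=1): cv2.imwrite('pics/'+n,cv2.cvtColor(cv2.resize(im,None,fx=s,fy=s,interpolation=cv2.INTER_CUBIC),cv2.COLOR_RGB2BGR))
```

Run:
```python
from h import *
for n in('scene','top'):
    f=bot.grab_frame(n); save(n+'0.png',f['frame'],1.5); print(n,f['fx'],f['D'],np.round(f['pose'],3).tolist())
s=bot.state(); print(s['clock'],s['tcp_pos'],s['eef_rot'],s['gripper_width'])
```

```text
pics
scene 405.1223552929234 [-0.11308554  0.          0.          0.          0.        ] [[-0.645, -0.356, 0.676, -0.289], [-0.764, 0.325, -0.557, 0.715], [-0.021, -0.876, -0.482, 0.637], [0.0, 0.0, 0.0, 1.0]]
top 407.9766544262584 [-0.03430912  0.          0.          0.          0.        ] [[0.011, -0.998, 0.067, 0.453], [-1.0, -0.011, 0.011, 0.044], [-0.01, -0.067, -0.998, 1.452], [0.0, 0.0, 0.0, 1.0]]
0.1 [ 0.20702229 -0.58912867  0.23017928] [-3.09506155e+00 -5.27846721e-01  1.57385050e-04] 0.08563248284449038
```

View pics/scene0.png

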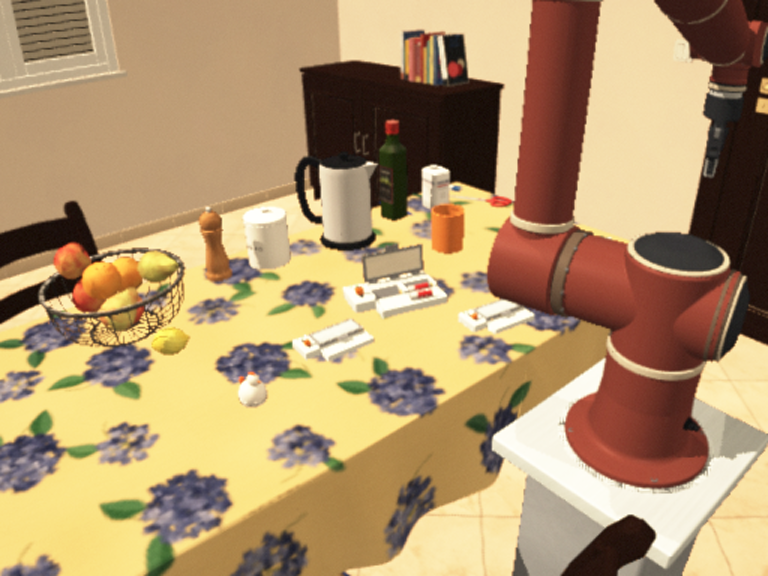

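View pics/top0.png

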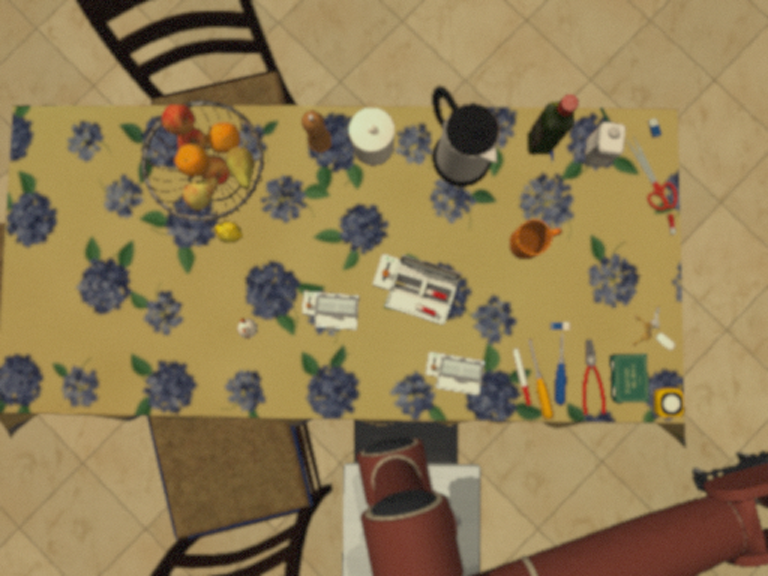

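The scene view shows three chargers at (395,290), (335,340) and (495,315). In the top view they are at (418,288), (332,310) and (455,372). The one at top (418,288) is the largest and the only one with an open cover and red batteries, so it fits. I'll confirm it in an enlarged crop.

Run:
```python
from h import *
a=bot.grab_frame('scene');b=bot.grab_frame('top')
A=a['frame'][155:220,220:305];B=b['frame'][160:225,240:325]
save('crop1.png',np.hstack([A,B]),4.7)
# chargers' white sizes from top
im=b['frame'];h=cv2.cvtColor(im,cv2.COLOR_RGB2HSV)
m=((h[...,1]<60)&(h[...,2]>120)).astype(np.uint8)
n,l,st,c=cv2.connectedComponentsWithStats(m)
for i in range(1,n):
    if st[i,4]>60 and 150<c[i][1]<275 and 190<c[i][0]<340:
        r=cv2.minAreaRect(np.argwhere(l==i)[:,::-1].astype(np.float32)); print(st[i],r, onz(b,[r[0]],.02).round(3))
```

```text
[ 249  170   55   46 1163] ((275.3500061035156, 192.9499969482422), (53.75872039794922, 32.57145690917969), 18.434947967529297) [[ 0.559 -0.001  0.02 ]]
[202 194  37  29 756] ((219.34483337402344, 208.13795471191406), (36.17276382446289, 27.599349975585938), 3.3664605617523193) [[0.504 0.195 0.02 ]]
[285 235  39  29 751] ((302.676025390625, 249.03199768066406), (37.6553840637207, 23.076223373413086), 10.30484676361084) [[ 0.364 -0.098  0.02 ]]
```

View pics/crop1.png

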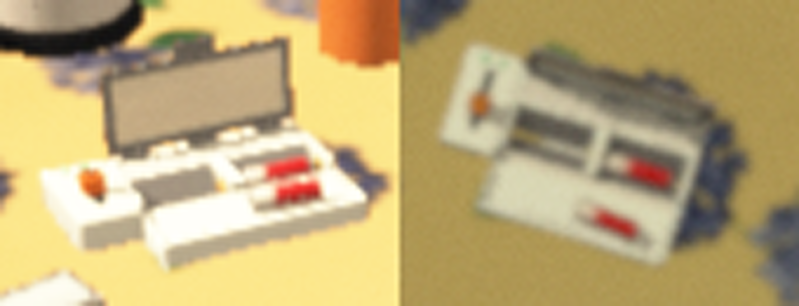

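The left crop shows the largest charger. The empty bay is at about (180,185), the full bay with its red battery at (290,165), and the loose battery at (295,190) on the right of the apron. The orange switch is at (93,180) and the cover is upright. Next I'll measure the pose.

Create meas.py:
```python
from h import *
import sys
a=bot.grab_frame('scene');b=bot.grab_frame('top')
def masks(f):
    h=cv2.cvtColor(f['frame'],cv2.COLOR_RGB2HSV).astype(int)
    red=((h[...,0]<6)|(h[...,0]>172))&(h[...,1]>130)&(h[...,2]>80)
    org=(h[...,0]>=6)&(h[...,0]<17)&(h[...,1]>130)&(h[...,2]>110)
    wh=(h[...,1]<70)&(h[...,2]>110)
    return red,org,wh
def near(f,c=(.57,0),r=.12):
    u,v=np.meshgrid(range(512),range(384)); uv=np.c_[u.ravel(),v.ravel()]
    P=onz(f,uv,.02); return (np.hypot(P[:,0]-c[0],P[:,1]-c[1])<r).reshape(384,512)
def blobs(m,mn=4):
    n,l,st,c=cv2.connectedComponentsWithStats(m.astype(np.uint8)); return [(c[i],st[i,4]) for i in range(1,n) if st[i,4]>=mn]
```

Run:
```python
from meas import *
for f in(a,b):
    r,o,w=masks(f);nr=near(f)
    for k,m in(('red',r),('org',o)):
        for c,n in blobs(m&nr): print(k,c.round(1),n,'depth',dep(f,[np.round(c)]).round(3)[0],'z25',onz(f,[c],.03).round(3)[0])
    m=(w&nr).astype(np.uint8); cs=max(cv2.findContours(m,0,2)[0],key=cv2.contourArea)
    print(cv2.approxPolyDP(cs,2.0,True).reshape(-1,2).tolist())
    vv,uu=np.nonzero(w&nr); P=dep(f,np.c_[uu,vv]); print(np.percentile(P[:,2],[2,10,25,50,75,90,98]).round(4))
    # table check
    vv,uu=np.nonzero(nr&~w); P=dep(f,np.c_[uu,vv]);print('tbl',np.percentile(P[:,2],[10,50,90]).round(4))
```

```text
red [280.9 190.2] 30 depth [ 0.546 -0.06   0.021] z25 [ 0.533 -0.048  0.03 ]
red [282.9 195.4] 30 depth [ 0.506 -0.031  0.03 ] z25 [ 0.504 -0.029  0.03 ]
org [239.2 193.5] 24 depth [0.593 0.072 0.036] z25 [0.605 0.063 0.03 ]
[[300, 194], [291, 188], [294, 187], [290, 188], [279, 179], [275, 182], [271, 180], [274, 181], [266, 185], [265, 182], [261, 185], [261, 182], [251, 188], [251, 185], [248, 185], [247, 188], [245, 186], [243, 189], [228, 192], [236, 207], [249, 204], [254, 211], [292, 202]]
[0.0023 0.0102 0.0147 0.0192 0.0247 0.0272 0.0354]
tbl [0.0011 0.0043 0.0462]
red [292.7 196.6] 34 depth [ 0.546 -0.063  0.024] z25 [ 0.547 -0.062  0.03 ]
red [285.6 207.2] 21 depth [ 0.51  -0.038  0.029] z25 [ 0.509 -0.037  0.03 ]
org [256.9 181.6] 11 depth [0.595 0.064 0.043] z25 [0.598 0.064 0.03 ]
[[255, 170], [249, 189], [260, 194], [257, 204], [295, 215], [304, 187], [297, 186], [294, 183], [296, 182], [286, 183], [275, 175], [273, 178]]
[0.0047 0.0123 0.0157 0.0207 0.0256 0.0289 0.0428]
tbl [-0.0013  0.0034  0.0356]
```

Create pose.py:
```python
from meas import *
def kabsch(M,W):
    M=np.array(M);W=np.array(W);m=M.mean(0);w=W.mean(0);H=(M-m).T@(W-w);t=np.arctan2(H[0,1]-H[1,0],H[0,0]+H[1,1])
    R=np.array([[np.cos(t),-np.sin(t)],[np.sin(t),np.cos(t)]]);return t,w-R@m,R
cor=[(b,(255,170),(46,116,26)),(b,(249,189),(-32,116,26)),(b,(257,204),(-71,73,20)),(b,(295,215),(-71,-73,20)),
(a,(228,192),(46,116,26)),(a,(236,207),(-32,116,0)),(a,(254,211),(-71,73,0)),(a,(300,194),(-71,-73,20))]
cen={id(a):np.array([262,193]),id(b):np.array([275,193])}
def fit(sub):
    M=[];W=[]
    for f,uv,m in sub:
        d=np.array(uv)-cen[id(f)];uv=np.array(uv)+.7*d/np.linalg.norm(d)
        M.append(np.array(m[:2])/1e3);W.append(onz(f,[uv],m[2]/1e3)[0,:2])
    t,o,R=kabsch(M,W);print(np.degrees(t).round(2),o.round(4));print(((np.array(W)-o)@R*1e3-np.array(M)*1e3).round(1).tolist());return t,o,R
```

Run:
```python
from pose import *
fit(cor[:4]);fit(cor[4:]);t,o,R=fit(cor)
for nm,f in(('s',a),('t',b)):
    r,og,w=masks(f);nr=near(f)
    for k,m,z in(('red',r,.027),('org',og,.037)):
        for c,n in blobs(m&nr): print(nm,k,((onz(f,[c],z)[0,:2]-o)@R*1e3).round(1))
# two-view triangulation
P=lambda f:K(f)@np.linalg.inv(f['pose'])[:3]
def tri(ua,ub):
    n=[cv2.undistortPoints(np.array(u,float).reshape(1,1,2),K(f),np.array(f['D']),P=K(f)).reshape(2,1) for f,u in((a,ua),(b,ub))]
    X=cv2.triangulatePoints(P(a),P(b),*n).ravel();return X[:3]/X[3]
for n,ua,ub in(('knob',(239.2,193.5),(256.9,181.6)),('loose',(282.9,195.4),(285.6,207.2)),('full',(280.9,190.2),(292.7,196.6)),('podBL',(228,192),(255,170))):
    X=tri(ua,ub);print(n,X.round(4),((X[:2]-o)@R*1e3).round(1))
# heights by depth over apron/deck in charger frame
for f in(a,b):
    vv,uu=np.nonzero(near(f));Q=dep(f,np.c_[uu,vv]);c=(Q[:,:2]-o)@R*1e3
    for n,x0,x1,y0,y1 in(('apron',-62,-34,5,60),('pod',-25,40,78,110),('deck',18,30,-60,60),('cover',30,46,-60,60),('loose',-60,-30,-65,-5)):
        s=(c[:,0]>x0)&(c[:,0]<x1)&(c[:,1]>y0)&(c[:,1]<y1);print(n,s.sum(),np.percentile(Q[s,2],[10,50,90,98]).round(4))
```

```text
-16.42 [ 0.5675 -0.0247]
[[-3.0, -1.5], [3.0, -0.7], [-1.4, -0.7], [1.4, 2.9]]
-14.32 [ 0.5783 -0.0261]
[[-8.6, 3.4], [10.8, 1.7], [0.4, 5.5], [-2.5, -10.5]]
-15.34 [ 0.5729 -0.0254]
[[-6.3, -3.1], [-0.2, -1.0], [-5.4, -0.1], [-5.3, 3.5], [-5.4, 4.8], [14.0, 2.0], [4.3, 4.9], [4.3, -11.1]]
s red [-27.4 -34.6]
s red [-60.3 -24.4]
s org [-4.8 98.1]
t red [-15.5 -42. ]
t red [-58.1 -27.9]
t org [-0.8 92.2]
knob [0.5986 0.0654 0.0334] [ 0.7 94.3]
loose [ 0.5103 -0.0363  0.0249] [-57.5 -27.1]
full [ 0.5477 -0.0618  0.019 ] [-14.7 -41.8]
podBL [0.6418 0.0745 0.0245] [ 40.  114.5]
apron 90 [0.0144 0.0158 0.0172 0.0267]
pod 101 [0.025  0.0272 0.04   0.0421]
deck 113 [0.0237 0.0267 0.0402 0.0475]
cover 236 [0.0257 0.041  0.0546 0.058 ]
loose 47 [0.0138 0.016  0.0304 0.0323]
apron 123 [0.0111 0.0149 0.0192 0.0214]
pod 166 [0.0236 0.0264 0.0364 0.0445]
deck 115 [0.021  0.0244 0.029  0.0313]
cover 219 [0.0325 0.0649 0.0909 0.1011]
loose 142 [0.0125 0.0172 0.0314 0.0343]
```

Create go.py:
```python
# go.py x y z [yawflag]: charger mm target -> shift in tool axes
import sys;from h import *
t=np.radians(-16.4);o=np.array([.5675,-.0247]);R=np.array([[np.cos(t),-np.sin(t)],[np.sin(t),np.cos(t)]])
def show():
    s=bot.state();p=np.array(s['tcp_pos']);T=cv2.Rodrigues(np.array(s['eef_rot'],float))[0]
    c=np.r_[(p[:2]-o)@R,p[2]]*1e3
    print('t',round(s['clock'],2),'ch',c.round(1),'F',np.round(s['contact_force'],1),'w',round(s['gripper_width'],4));return p,T
if __name__=='__main__':
    p,T=show()
    for a in sys.argv[1:]:
        m=np.array([float(v) for v in a.split(',')])
        W=np.r_[o+R@(m[:2]/1e3),m[2]/1e3]; print(a,'tool',(T.T@(W-p)).round(4),end=' ')
        ty=np.degrees(np.arctan2(T[1,1],T[0,1])); d=(ty-(90-16.4)+90)%180-90
        print('turn',np.radians(d).round(4),'toolz',T[:,2].round(3),'tooly deg',ty.round(1))
```

```bash
python3 go.py -- 2>/dev/null; python3 go.py " -50,-95,150" " -50,-95,230"
```

Run:
```python
from pose import *
t,o,R=fit(cor[:4])
for f in(a,b):
    vv,uu=np.nonzero(near(f));Q=dep(f,np.c_[uu,vv]);c=(Q[:,:2]-o)@R*1e3
    s=(abs(c[:,1])<60)&(Q[:,2]>.045)&(c[:,0]>10)&(c[:,0]<75);p=np.polyfit(Q[s,2]*1e3-27.5,c[s,0],1);print(s.sum(),'x at hinge',p[1].round(1),'theta',(np.pi/2+np.arctan(p[0])).round(3),'top z',Q[s,2].max())
```

```text
t 0.4 ch [-186.3 -643.7  231.1] F [-0.6 -0.9 -0.5] w 0.0856
t 0.4 ch [-186.3 -643.7  231.1] F [-0.6 -0.9 -0.5] w 0.0856
 -50,-95,150 tool [ 0.4311 -0.3657  0.0812] turn 0.624 toolz [-0.  0. -1.] tooly deg -70.6
 -50,-95,230 tool [ 0.4311 -0.3657  0.0012] turn 0.624 toolz [-0.  0. -1.] tooly deg -70.6
-16.42 [ 0.5675 -0.0247]
[[-3.0, -1.5], [3.0, -0.7], [-1.4, -0.7], [1.4, 2.9]]
91 x at hinge 36.8 theta 1.671 top z 0.06034070429707483
161 x at hinge 35.5 theta 1.736 top z 0.10227175219720741
```

Careful with the scale: shifts go in shares of 75 cm and turns go in shares of 180 degrees. That gives: 0.15 m / 0.75 = 0.2, -0.127 m / 0.75 = -0.1693, 0.3 rad / 3.1416 = 0.0955.

Call:
tcp_steps(motion=[0, 0.2, -0.1693, 0, 0.0955, 0, 0.2, -0.1693, 0, 0.0955, 0, 0.2, -0.1693, 0, 0.0955, 0, 0.2, -0.1693, 0, 0.0955, 0, 0.2, -0.1693, 0, 0.0955])

```text
clock: 0.92
tcp_pos: [0.3076, -0.4176, 0.2313]
eef_rot: [-3.141, -0.061, -0.001]
contact_force: [0.5, -0.5, 0.8]
gripper_width: 0.0258
finger_force: 0.0
```

```bash
python3 go.py " -50,-95,150"
```

```text
t 0.92 ch [-138.4 -450.3  231.3] F [ 0.5 -0.5  0.8] w 0.0258
 -50,-95,150 tool [ 0.197  -0.3085  0.0816] turn 0.3248 toolz [ 0.001  0.    -1.   ] tooly deg -87.8
```

To row units: -0.166 m / 0.75 = -0.2213, 0.106 m / 0.75 = 0.1413, 0.325 rad / 3.1416 = 0.1035.

Call:
tcp_steps(motion=[0, 0.1413, -0.2213, 0, 0.1035, 0, 0.1413, -0.2213, 0, 0.1035, 0, 0.1413, -0.2213, 0, 0.1035, 0, 0.1413, -0.2213, 0, 0.1035, 0, 0.1413, -0.2213, 0, 0.1035])

```text
clock: 1.33
tcp_pos: [0.407, -0.2481, 0.2317]
eef_rot: [3.109, -0.45, 0.002]
contact_force: [0.6, -0.6, 0.8]
gripper_width: -0.0001
finger_force: 0.0
```

```bash
python3 go.py " -50,-95,150"
```

```text
t 1.33 ch [ -90.9 -259.7  231.7] F [ 0.6 -0.6  0.8] w -0.0001
 -50,-95,150 tool [ 0.0407 -0.1647  0.0817] turn -0.0009 toolz [ 0.001 -0.    -1.   ] tooly deg -106.5
```

To row units: -0.16 m / 0.75 = -0.2133, 0.13 m / 0.75 = 0.1733.

Call:
tcp_steps(motion=[0, 0.0533, -0.2133, 0.1733, 0, 0, 0.0533, -0.2133, 0.1733, 0, 0, 0.0533, -0.2133, 0.1733, 0, 0, 0.0533, -0.2133, 0.1733, 0, 0, 0.0533, -0.2133, 0.1733, 0])

```text
clock: 1.75
tcp_pos: [0.49, -0.1077, 0.1017]
eef_rot: [3.109, -0.449, 0.002]
contact_force: [0.6, -0.3, 1.2]
gripper_width: 0.0
finger_force: 0.0
```

```bash
python3 go.py " -50,-95,60"
```

```text
t 1.75 ch [ -50.9 -101.5  101.7] F [ 0.6 -0.3  1.2] w 0.0
 -50,-95,60 tool [ 0.0009 -0.0065  0.0417] turn -0.0008 toolz [ 0.001 -0.001 -1.   ] tooly deg -106.4
```

To row units: 0.079 m / 0.75 = 0.1053, 0.06 m / 0.75 = 0.08.

Call:
tcp_steps(motion=[0, 0, 0, 0.0533, 0, 0, 0, 0, 0.08, 0, 0, 0, 0, 0.1053, 0, 0, 0, 0, 0.1053, 0])

```text
clock: 2.08
tcp_pos: [0.4858, -0.1076, 0.0189]
eef_rot: [-3.108, 0.448, 0.013]
contact_force: [-0.9, -0.2, -0.3]
gripper_width: 0.0002
finger_force: 0.0
```

```bash
python3 go.py
```

Create look.py:
```python
import sys;from meas import *;from go import o,R
save(sys.argv[1],np.hstack([a['frame'][150:225,220:305],b['frame'][155:230,240:325]]),4.7)
for nm,f in(('s',a),('t',b)):
    r,og,w=masks(f);nr=near(f)
    for c,n in blobs(r&nr): print(nm,'red',c.round(1),n,((onz(f,[c],.027)[0,:2]-o)@R*1e3).round(1))
    vv,uu=np.nonzero(nr);Q=dep(f,np.c_[uu,vv]);c=(Q[:,:2]-o)@R*1e3
    for k,x0,x1 in(('apron',-64,-26),('bay',-22,10)):
        s=(c[:,0]>x0)&(c[:,0]<x1)&(abs(c[:,1])<67)&(Q[:,2]>(.0265 if k=='apron' else .017))&(Q[:,2]<.036)
        if s.sum(): print(nm,k,s.sum(),'mean',c[s].mean(0).round(1),'y',np.percentile(c[s,1],[0,5,95,100]).round(1))
```

```bash
python3 look.py c2.png
```

```text
t 2.08 ch [ -55.  -102.6   18.9] F [-0.9 -0.2 -0.3] w 0.0002
s red [280.9 190.2] 30 [-21.4 -34.2]
s red [283.  195.4] 29 [-54.8 -24.7]
s apron 39 mean [-55.1 -15.7] y [-40.8 -39.5   7.3   7.6]
s bay 142 mean [ -2.2 -15.9] y [-66.6 -64.4  55.5  66.8]
t red [293.1 196.6] 36 [ -9.1 -42.5]
t red [307.4 195. ] 5 [ 11.  -88.8]
t red [285.8 207.2] 20 [-52.1 -28.7]
t red [303.7 205.3] 6 [-27.5 -86.7]
t apron 53 mean [-50.8 -20.8] y [-44.4 -42.3   0.9  10.9]
t bay 150 mean [ -3.5 -11.6] y [-63.5 -55.1  53.7  66.8]
```

View pics/c2.png

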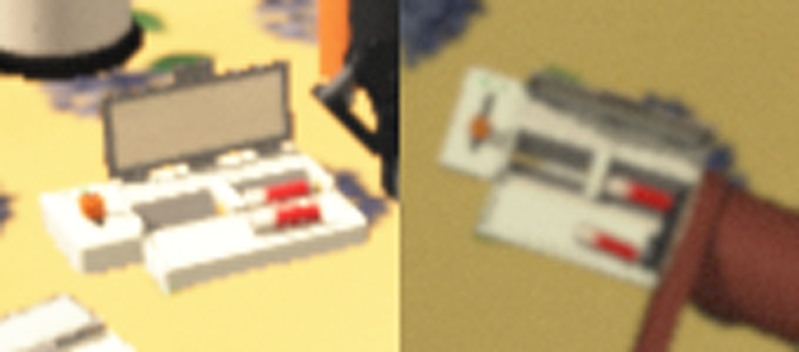

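The left crop shows the loose battery lying from (255,222) to (320,212) on the apron, with the gripper to its right, not touching. In the right crop the battery spans about (580,230) to (640,258).

```bash
python3 go.py " -51,-80,22" " -51,-4,22"
```

```text
t 2.18 ch [ -51.5 -103.2   23.2] F [ 0.2 -0.4 -0.2] w 0.0003
 -51,-80,22 tool [ 0.0005 -0.0232  0.0012] turn -0.001 toolz [-0.001  0.    -1.   ] tooly deg -106.5
 -51,-4,22 tool [ 0.0004 -0.0992  0.0012] turn -0.001 toolz [-0.001  0.    -1.   ] tooly deg -106.5
```

To row units: -0.044 m / 0.75 = -0.0587, -0.038 m / 0.75 = -0.0507.

Call:
tcp_steps(motion=[0, 0, -0.016, 0.0013, 0, 0, 0, -0.032, 0.0013, 0, 0, 0, -0.0427, 0.0013, 0, 0, 0, -0.0507, 0.0013, 0, 0, 0, -0.0587, 0.0013, 0])

```text
clock: 2.6
tcp_pos: [0.5025, -0.0662, 0.0232]
eef_rot: [3.109, -0.448, 0.002]
contact_force: [0.5, -0.1, 0.9]
gripper_width: 0.0004
finger_force: 0.0
```

Call:
tcp_steps(motion=[0, 0, -0.008, 0, 0, 0, 0, -0.016, 0, 0, 0, 0, -0.024, 0, 0, 0, 0, -0.0307, 0, 0, 0, 0, -0.036, 0, 0])

```text
clock: 3.02
tcp_pos: [0.5095, -0.0406, 0.0223]
eef_rot: [-3.109, 0.449, 0.0]
contact_force: [-0.2, -0.8, -0.0]
gripper_width: -0.0004
finger_force: 0.2
```

```bash
python3 go.py " -51,-4,22"; python3 look.py c3.png
```

```text
t 3.02 ch [-51.2 -31.7  22.3] F [-0.2 -0.8 -0. ] w -0.0004
 -51,-4,22 tool [ 0.0001 -0.0277  0.0003] turn -0.0008 toolz [-0.  0. -1.] tooly deg -106.4
s red [278.1 190.8] 10 [-21.2 -24.3]
s red [275.8 197.4] 31 [-55.9   0.4]
s apron 58 mean [-56.4  -3.6] y [-63.5 -41.9  29.9  32.3]
s bay 100 mean [-1.9  2.5] y [-66.6 -33.3  57.1  66.3]
t red [279.5 188.5] 4 [ 4.3 11.1]
t red [287.2 200.9] 169 [-29.4 -27. ]
t red [288.  193.8] 4 [ -4.7 -22.7]
t red [293.1 194. ] 9 [ -0.3 -40. ]
t red [297.1 204.5] 17 [-31.4 -63.7]
t red [292.4 206.6] 5 [-43.3 -50.3]
t red [299.8 210.6] 12 [-49.  -79.1]
t red [273.8 210.8] 4 [-76.2   7.7]
t red [294.7 212.8] 12 [-61.5 -64.1]
t red [272.2 217. ] 6 [-98.7   6.7]
t bay 27 mean [ 1.6 46.2] y [ 1.2  9.1 66.5 67. ]
```

View pics/c3.png

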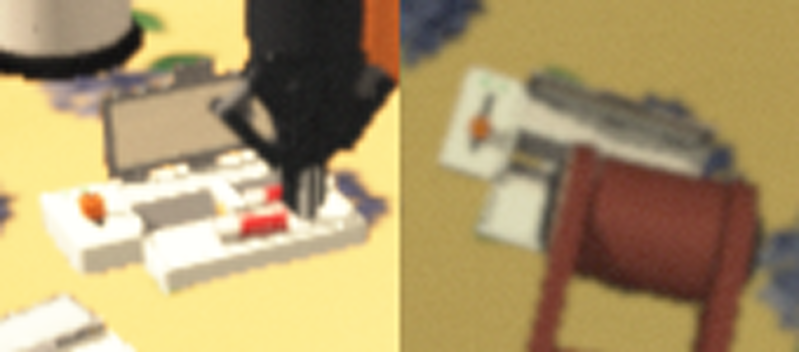

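The left crop shows the finger at (305,190) against the battery's right end, with the battery now spanning (225,232) to (290,220). Depth puts its left end at y≈32, which agrees with a finger half-width of 14.5. It needs another 28 mm.

To row units: -0.027 m / 0.75 = -0.036, -0.023 m / 0.75 = -0.0307.

Call:
tcp_steps(motion=[0, 0, -0.008, 0, 0, 0, 0, -0.016, 0, 0, 0, 0, -0.024, 0, 0, 0, 0, -0.0307, 0, 0, 0, 0, -0.036, 0, 0])

```text
clock: 3.53
tcp_pos: [0.5171, -0.0146, 0.0223]
eef_rot: [-3.109, 0.449, 0.0]
contact_force: [0.0, -0.4, 0.6]
gripper_width: 0.0004
finger_force: 0.1
```

Call:
tcp_steps(motion=[0, 0, -0.0013, 0, 0, 0, 0, -0.0013, 0, 0])

```text
clock: 3.7
tcp_pos: [0.5174, -0.0139, 0.0223]
eef_rot: [3.109, -0.449, -0.0]
contact_force: [0.1, -1.2, -0.0]
gripper_width: -0.0004
finger_force: 0.0
```

```bash
python3 go.py ; python3 look.py c4.png
```

```text
t 3.7 ch [-51.1  -3.8  22.3] F [ 0.1 -1.2 -0. ] w -0.0004
s red [282.9 189.8] 15 [-21.9 -40.8]
s red [266.9 199.4] 30 [-55.5  30.2]
s apron 67 mean [-55.8  27.4] y [-18.4  -6.3  59.   60.9]
s bay 102 mean [-1.5 -4.7] y [-65.8 -63.9  59.   65.8]
t red [279.1 190.9] 39 [-4.2  9.9]
t red [291.2 192. ] 5 [  4.5 -31.6]
t red [301.4 192.5] 12 [ 13.3 -66.3]
t red [295.8 194.7] 16 [  0.1 -49.5]
t red [280.5 201.9] 75 [-39.7  -5.7]
t red [300.  200.3] 9 [-14.5 -69.4]
t red [292.6 207.8] 45 [-47.1 -52.1]
t red [266.2 203. ] 5 [-58.   40.8]
t red [302.8 203. ] 5 [-20.6 -81.4]
t red [299.2 207. ] 4 [-37.6 -73.6]
t red [302.6 207.2] 5 [-34.8 -85. ]
t red [298.8 211. ] 4 [-51.5 -75.9]
t bay 3 mean [-4.1 66.5] y [65.8 65.9 67.  67. ]
```

View pics/c4.png

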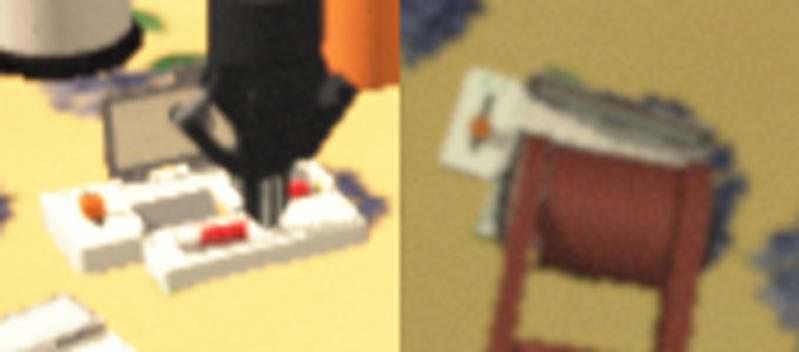

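The left crop shows the battery at (183,240) to (250,228), in front of the empty bay, with its left end at y≈61. I'll back off to get a clear top view.

To row units: 0.08 m / 0.75 = 0.1067, -0.06 m / 0.75 = -0.08.

Call:
tcp_steps(motion=[0, 0, 0.008, 0, 0, 0, 0, 0.0267, -0.0267, 0, 0, 0, 0.0667, -0.0667, 0, 0, 0, 0.1067, -0.08, 0, 0, 0, 0.1067, -0.08, 0])

```text
clock: 4.22
tcp_pos: [0.4962, -0.0958, 0.0864]
eef_rot: [3.105, -0.455, 0.011]
contact_force: [0.8, 0.5, 0.4]
gripper_width: -0.0001
finger_force: 0.0
```

Call:
tcp_steps(motion=[0, -0.0267, 0.0267, 0, 0, 0, -0.0267, 0.0267, 0, 0])

```text
clock: 4.38
tcp_pos: [0.4669, -0.1059, 0.0814]
eef_rot: [3.108, -0.453, -0.005]
contact_force: [-0.5, 0.7, -0.5]
gripper_width: 0.0001
finger_force: 0.0
```

```bash
python3 go.py " -95,36,60"; python3 look.py c5.png
```

```text
t 4.38 ch [ -73.6 -106.3   81.4] F [-0.5  0.7 -0.5] w 0.0001
 -95,36,60 tool [-0.0219 -0.1422  0.0214] turn -0.0035 toolz [-0.003 -0.    -1.   ] tooly deg -106.6
s red [280.8 190.2] 29 [-21.7 -33.7]
s red [266.9 199.4] 30 [-55.5  30.2]
s apron 42 mean [-54.7  37.5] y [13.  15.7 58.3 61.7]
s bay 143 mean [ -2.4 -13.3] y [-66.9 -63.7  53.6  66.6]
t red [292.7 196.5] 37 [ -9.  -41.2]
t red [271.2 202.8] 20 [-52.4  24.4]
t apron 45 mean [-51.3  31.4] y [ 8.1 10.7 53.5 55.6]
t bay 140 mean [ -3.7 -11.1] y [-66.8 -55.7  56.4  66.9]
```

View pics/c5.png

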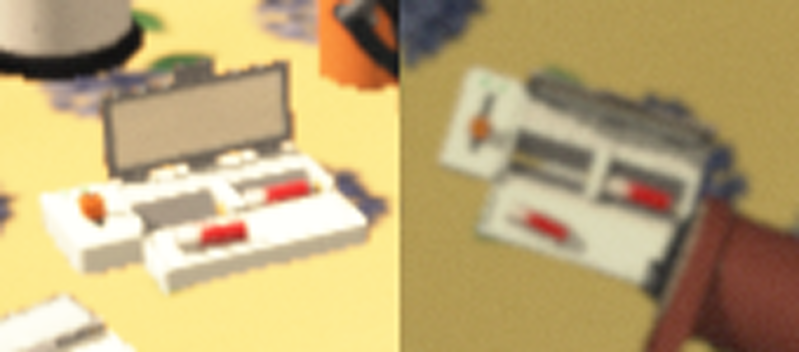

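The right crop shows the battery from (510,213) to (583,245), parallel to the bay, with the full battery undisturbed. I'll check its y against the bay's edges with intensity profiles.

Run:
```python
from meas import *;from go import o,R
ys=np.arange(-80,124,3.)
for nm,f in(('t',b),('s',a)):
    for x,z in((-2,.018),(4,.018),(10,.022),(-51,.031),(-53,.031)):
        W=np.array([np.r_[o+R@np.array([x/1e3,y/1e3]),z] for y in ys]);uv=proj(f,W).astype(np.float32)
        g=cv2.remap(f['frame'],uv[:,0].reshape(1,-1),uv[:,1].reshape(1,-1),1)[0].astype(int)
        print(nm,x,' '.join(f'{int(y)}:{v[1]}' for y,v in zip(ys,g)))
```

```text
t -2 -80:92 -77:108 -74:135 -71:162 -68:160 -65:135 -62:105 -59:90 -56:77 -53:69 -50:66 -47:66 -44:64 -41:66 -38:63 -35:66 -32:73 -29:85 -26:101 -23:120 -20:138 -17:146 -14:145 -11:135 -8:130 -5:156 -2:183 1:196 4:185 7:153 10:127 13:111 16:105 19:107 22:107 25:107 28:107 31:109 34:109 37:106 40:102 43:99 46:99 49:95 52:89 55:89 58:89 61:91 64:104 67:132 70:160 73:162 76:156 79:155 82:154 85:146 88:126 91:109 94:104 97:118 100:147 103:182 106:204 109:212 112:209 115:194 118:174 121:160
t 4 -80:72 -77:95 -74:130 -71:159 -68:162 -65:138 -62:112 -59:97 -56:90 -53:87 -50:89 -47:90 -44:90 -41:91 -38:91 -35:90 -32:88 -29:90 -26:91 -23:95 -20:98 -17:95 -14:90 -11:92 -8:112 -5:148 -2:186 1:199 4:182 7:149 10:117 13:98 16:91 19:88 22:89 25:91 28:91 31:90 34:92 37:92 40:90 43:88 46:89 49:90 52:89 55:84 58:81 61:85 64:97 67:129 70:150 73:160 76:162 79:165 82:156 85:143 88:125 91:109 94:105 97:111 100:133 103:165 106:194 109:210 112:209 115:194 118:174 121:160
t 10 -80:75 -77:90 -74:131 -71:162 -68:172 -65:163 -62:147 -59:136 -56:133 -53:132 -50:132 -47:132 -44:132 -41:131 -38:131 -35:132 -32:13
[... 3198 characters left out ...]
0 46:231 49:249 52:252 55:251 58:250 61:244 64:254 67:254 70:254 73:254 76:245 79:242 82:232 85:203 88:178 91:175 94:175 97:177 100:178 103:177 106:178 109:176 112:175 115:177 118:175 121:177
s -53 -80:182 -77:144 -74:109 -71:97 -68:103 -65:120 -62:161 -59:215 -56:248 -53:253 -50:254 -47:255 -44:255 -41:254 -38:254 -35:254 -32:255 -29:255 -26:254 -23:254 -20:254 -17:255 -14:255 -11:255 -8:254 -5:254 -2:255 1:255 4:254 7:254 10:247 13:214 16:160 19:146 22:140 25:139 28:130 31:105 34:99 37:107 40:117 43:152 46:218 49:245 52:249 55:250 58:249 61:243 64:250 67:254 70:255 73:254 76:249 79:244 82:241 85:213 88:176 91:174 94:174 97:176 100:176 103:176 106:176 109:175 112:174 115:175 118:176 121:176
```

The top view puts the battery's middle at y≈32 and the scene view at about 35. The bay is centred at 36–37, so I'll nudge the battery 2.5–3 mm further.

To row units: -0.084 m / 0.75 = -0.112, -0.06 m / 0.75 = -0.08.

```bash
python3 go.py " -51,-20,82" " -51,-20,22"
```

```text
t 4.58 ch [ -71.1 -104.    82.1] F [-0.   0.7  0.5] w 0.0002
 -51,-20,82 tool [ 0.02   -0.084   0.0001] turn -0.0011 toolz [ 0.  0. -1.] tooly deg -106.5
 -51,-20,22 tool [ 0.02   -0.084   0.0601] turn -0.0011 toolz [ 0.  0. -1.] tooly deg -106.5
```

Call:
tcp_steps(motion=[0, 0.024, -0.04, 0, 0, 0, 0.0293, -0.08, 0, 0, 0, 0.0293, -0.112, 0.0267, 0, 0, 0.0293, -0.112, 0.0533, 0, 0, 0.0293, -0.112, 0.0733, 0])

```text
clock: 5.0
tcp_pos: [0.5152, -0.0282, 0.026]
eef_rot: [-3.11, 0.444, 0.001]
contact_force: [0.0, -0.2, -0.0]
gripper_width: -0.0001
finger_force: 0.0
```

```bash
python3 go.py " -51,-1,22"
```

```text
t 5.0 ch [-49.2 -18.1  26. ] F [ 0.  -0.2 -0. ] w -0.0001
 -51,-1,22 tool [-0.0017 -0.0171  0.004 ] turn 0.0026 toolz [-0.001  0.    -1.   ] tooly deg -106.3
```

To row units: -0.017 m / 0.75 = -0.0227, -0.015 m / 0.75 = -0.02.

Call:
tcp_steps(motion=[0, -0.0013, -0.0067, 0.004, 0, 0, -0.0013, -0.012, 0.0053, 0, 0, -0.0013, -0.0173, 0.0053, 0, 0, -0.0013, -0.02, 0.0053, 0, 0, -0.0013, -0.0227, 0.0053, 0])

```text
clock: 5.42
tcp_pos: [0.5198, -0.0135, 0.0247]
eef_rot: [3.109, -0.449, 0.004]
contact_force: [0.1, -0.6, 0.1]
gripper_width: -0.0002
finger_force: 0.0
```

Call:
tcp_steps(motion=[0, 0, 0, 0, 0, 0, 0, 0, 0, 0])

```text
clock: 5.58
tcp_pos: [0.5191, -0.0137, 0.0242]
eef_rot: [3.109, -0.45, 0.002]
contact_force: [0.2, 1.0, -0.0]
gripper_width: -0.0002
finger_force: 0.0
```

```bash
python3 go.py
```

```text
t 5.58 ch [-49.5  -3.1  24.2] F [ 0.2  1.  -0. ] w -0.0002
```

Careful with the scale: shifts go in shares of 75 cm and turns go in shares of 180 degrees. That gives: -0.002 m / 0.75 = -0.0027, -0.001 m / 0.75 = -0.0013.

Call:
tcp_steps(motion=[0, 0, -0.0013, 0, 0, 0, 0, -0.0027, 0, 0, 0, 0, -0.0027, 0, 0])

```text
clock: 5.83
tcp_pos: [0.5193, -0.0118, 0.0236]
eef_rot: [3.109, -0.45, 0.001]
contact_force: [0.1, -0.8, -0.0]
gripper_width: 0.0001
finger_force: 0.2
```

```bash
python3 go.py
```

```text
t 5.83 ch [-49.9  -1.2  23.6] F [ 0.1 -0.8 -0. ] w 0.0001
```

Call:
tcp_steps(motion=[0, 0, 0.0053, 0, 0, 0, 0, 0.016, -0.0133, 0, 0, 0, 0.04, -0.0533, 0, 0, -0.0267, 0.08, -0.08, 0, 0, -0.0267, 0.1333, -0.08, 0])

```text
clock: 6.25
tcp_pos: [0.4729, -0.1025, 0.0887]
eef_rot: [3.109, -0.444, 0.012]
contact_force: [0.1, -0.8, -0.3]
gripper_width: 0.0001
finger_force: 0.0
```

Call:
tcp_steps(motion=[0, 0, 0.0267, 0, 0, 0, 0, 0.0267, 0, 0])

```text
clock: 6.42
tcp_pos: [0.4653, -0.1248, 0.085]
eef_rot: [3.106, -0.456, 0.004]
contact_force: [-0.1, 1.1, -0.2]
gripper_width: -0.0001
finger_force: 0.0
```

```bash
python3 look.py c6.png;python3 go.py " -95,36,82" " -95,36,22.5"
```

```text
s red [280.9 190.2] 28 [-21.3 -34. ]
s red [266.7 199.4] 30 [-55.1  30.5]
s apron 42 mean [-54.8  39.6] y [15.1 18.4 59.2 61.4]
s bay 143 mean [ -2.8 -10.9] y [-66.8 -64.2  54.   65.8]
t red [292.8 196.6] 34 [ -9.2 -41.6]
t red [270.4 202.6] 19 [-52.5  27.3]
t apron 45 mean [-51.1  32.6] y [ 9.4 11.5 54.4 57.9]
t bay 134 mean [ -3.9 -13. ] y [-66.5 -57.6  54.7  66.8]
t 6.52 ch [ -70.2 -122.1   84. ] F [-0.1 -0.2 -0.3] w 0.0001
 -95,36,82 tool [-0.0253 -0.158   0.002 ] turn -0.0033 toolz [ 0.001  0.    -1.   ] tooly deg -106.6
 -95,36,22.5 tool [-0.0254 -0.158   0.0615] turn -0.0033 toolz [ 0.001  0.    -1.   ] tooly deg -106.6
```

To row units: -0.158 m / 0.75 = -0.2107, -0.14 m / 0.75 = -0.1867.

Call:
tcp_steps(motion=[0, -0.036, -0.04, 0, 0, 0, -0.036, -0.0933, 0, 0, 0, -0.036, -0.1467, 0, 0, 0, -0.036, -0.1867, 0, 0, 0, -0.036, -0.2107, 0, 0])

```text
clock: 6.93
tcp_pos: [0.4849, 0.0418, 0.0834]
eef_rot: [-3.109, 0.444, 0.0]
contact_force: [0.9, 0.4, 0.1]
gripper_width: -0.0001
finger_force: 0.0
```

Call:
tcp_steps(motion=[0, 0, 0, 0.04, 0, 0, 0, 0, 0.06, 0, 0, 0, 0, 0.0733, 0, 0, 0, 0, 0.0733, 0])

```text
clock: 7.27
tcp_pos: [0.4825, 0.039, 0.0256]
eef_rot: [3.109, -0.447, -0.009]
contact_force: [-0.5, 0.0, -0.4]
gripper_width: 0.0
finger_force: 0.0
```

```bash
python3 go.py " -75,36,22.5"
```

```text
t 7.27 ch [-99.6  37.1  25.6] F [-0.5  0.  -0.4] w 0.0
 -75,36,22.5 tool [0.0246 0.0011 0.003 ] turn 0.0004 toolz [-0.006  0.001 -1.   ] tooly deg -106.4
```

To row units: 0.026 m / 0.75 = 0.0347, 0.022 m / 0.75 = 0.0293.

Call:
tcp_steps(motion=[0, 0.008, 0.0013, 0.004, 0, 0, 0.016, 0.0013, 0.004, 0, 0, 0.024, 0.0013, 0.004, 0, 0, 0.0293, 0.0013, 0.004, 0, 0, 0.0347, 0.0013, 0.004, 0])

```text
clock: 7.68
tcp_pos: [0.5109, 0.0292, 0.0263]
eef_rot: [-3.109, 0.45, -0.003]
contact_force: [1.1, -0.1, 0.7]
gripper_width: 0.0002
finger_force: 0.0
```

```bash
python3 go.py
```

```text
t 7.68 ch [-69.5  35.7  26.3] F [ 1.1 -0.1  0.7] w 0.0002
```

Call:
tcp_steps(motion=[0, 0.0053, 0, 0, 0, 0, 0.0107, 0, 0, 0, 0, 0.016, 0, 0, 0, 0, 0.02, 0, 0, 0, 0, 0.024, 0, 0, 0])

```text
clock: 8.1
tcp_pos: [0.5272, 0.0245, 0.0258]
eef_rot: [-3.109, 0.45, -0.0]
contact_force: [-2.3, 0.4, 6.0]
gripper_width: 0.0002
finger_force: 2.9
```

```bash
python3 go.py " -38,36,22.5"; python3 look.py c7.png
```

```text
t 8.1 ch [-52.6  35.8  25.8] F [-2.3  0.4  6. ] w 0.0002
 -38,36,22.5 tool [ 0.0146 -0.0002  0.0033] turn -0.001 toolz [ 0.  0. -1.] tooly deg -106.5
s red [281.  190.1] 29 [-21.1 -34.5]
s apron 26 mean [-47.5  47.6] y [24.6 25.9 62.  63.3]
s bay 111 mean [ -3.5 -21.5] y [-66.9 -64.4  52.4  65.1]
t red [260.8 186.5] 10 [-8.1 75.8]
t red [273.8 187. ] 4 [ 3.4 31.9]
t red [280.9 188.5] 17 [5.6 6.5]
t red [265.6 191.1] 8 [-18.8  54.9]
t red [273.1 191.6] 7 [-12.6  29.3]
t red [288.2 191.6] 5 [  2.8 -21.1]
t red [265.2 200.1] 79 [-49.4  47.1]
t red [284.7 196.9] 18 [-18.6 -14.9]
t red [287.  194.2] 4 [ -7.4 -19.8]
t red [275.8 197.7] 11 [-30.5  14.1]
t red [294.9 197.3] 15 [ -9.7 -49.2]
t red [254.  198.2] 4 [-54.6  86.5]
t red [280.8 199.5] 4 [-31.4  -4.2]
t red [286.5 204.8] 22 [-43.2 -28.8]
t red [278.9 206.3] 18 [-56.2  -4.9]
t red [285.5 221.1] 8 [-98.8 -41.9]
t bay 25 mean [ -0.7 -54.3] y [-66.4 -64.2 -46.1 -41.4]
```

View pics/c7.png

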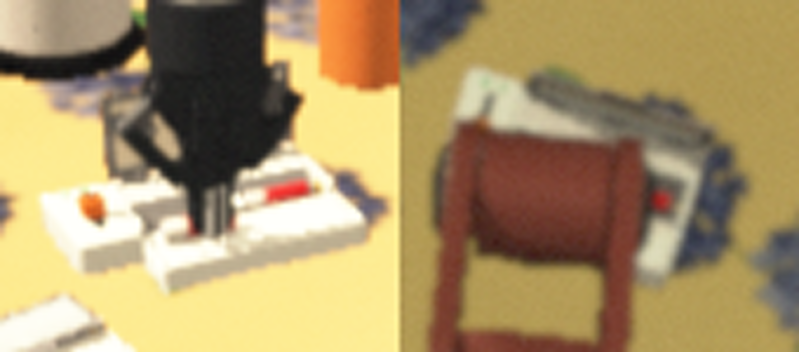

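```bash
python3 go.py " -42,36,22.5"
```

```text
t 8.2 ch [-52.4  35.9  25.7] F [-1.8  0.5  3.9] w -0.0001
 -42,36,22.5 tool [ 0.0104 -0.0001  0.0033] turn -0.001 toolz [ 0.001  0.    -1.   ] tooly deg -106.5
```

The left crop shows the fingers at (212,215) against the battery's front side, with the battery red just visible at (190,225). The tip is riding a little high at z 25.7, so I'll back off slightly, lower it, then push over the crest.

To row units: -0.006 m / 0.75 = -0.008, -0.004 m / 0.75 = -0.0053.

Call:
tcp_steps(motion=[0, -0.0053, 0, 0, 0, 0, -0.008, 0, 0.004, 0, 0, -0.008, 0, 0.0053, 0, 0, -0.008, 0, 0.0053, 0])

```text
clock: 8.53
tcp_pos: [0.5199, 0.0265, 0.0204]
eef_rot: [3.109, -0.449, -0.002]
contact_force: [-0.3, -0.1, 0.4]
gripper_width: -0.0002
finger_force: 0.0
```

```bash
python3 go.py
```

```text
t 8.53 ch [-60.1  35.7  20.4] F [-0.3 -0.1  0.4] w -0.0002
```

Call:
tcp_steps(motion=[0, 0.0053, 0, 0, 0, 0, 0.0093, 0, 0, 0, 0, 0.0133, 0, 0, 0, 0, 0.0173, 0, 0, 0, 0, 0.02, 0, 0, 0])

```text
clock: 8.95
tcp_pos: [0.5359, 0.0219, 0.0215]
eef_rot: [-3.109, 0.45, -0.0]
contact_force: [-0.8, 0.2, 0.4]
gripper_width: -0.0
finger_force: 0.2
```

```bash
python3 go.py " -40,36,22.5"
```

```text
t 8.95 ch [-43.5  35.8  21.5] F [-0.8  0.2  0.4] w -0.0
 -40,36,22.5 tool [ 0.0035 -0.0002 -0.001 ] turn -0.0011 toolz [ 0. -0. -1.] tooly deg -106.5
```

To row units: 0.006 m / 0.75 = 0.008, 0.004 m / 0.75 = 0.0053.

Call:
tcp_steps(motion=[0, 0.0027, 0, 0, 0, 0, 0.0053, 0, 0, 0, 0, 0.008, 0, 0, 0, 0, 0.008, 0, 0, 0])

```text
clock: 9.28
tcp_pos: [0.5415, 0.0202, 0.0214]
eef_rot: [-3.109, 0.45, -0.001]
contact_force: [1.2, -0.1, 0.4]
gripper_width: -0.0006
finger_force: 0.0
```

```bash
python3 go.py;  python3 look.py c8.png
```

```text
t 9.28 ch [-37.6  35.8  21.4] F [ 1.2 -0.1  0.4] w -0.0006
s red [280.9 190.2] 28 [-21.3 -34. ]
s red [257.4 195.8] 5 [-22.3  47.2]
s apron 23 mean [-45.3  39.6] y [25.6 26.2 49.7 51.6]
s bay 149 mean [ -4.1 -11.3] y [-65.7 -63.7  59.4  66.5]
t red [261.7 180.7] 6 [12.4 78.9]
t red [257.2 182.8] 6 [ 0.5 91.8]
t red [284.3 182.3] 18 [30.2  1.3]
t red [266.6 184.6] 19 [ 4.1 58.2]
t red [276.6 185. ] 9 [13.1 24.6]
t red [271.8 186.1] 8 [ 4.3 39.5]
t red [286.4 186.2] 10 [19.1 -9.6]
t red [284.3 199.1] 113 [-26.5 -15.6]
t red [280.5 187.5] 4 [8.7 8.8]
t red [254.5 188.2] 4 [-20.5  95.2]
t red [258.2 189.3] 9 [-20.3  81.6]
t red [266.6 192.1] 24 [-20.9  50.6]
t red [273.6 192. ] 8 [-13.5  27.2]
t red [278.6 195.1] 14 [-18.8   7.5]
t red [253.6 194.6] 5 [-42.7  91.6]
t red [261.1 195.4] 7 [-37.8  65.5]
t red [295.2 197.3] 12 [ -9.3 -50.5]
t red [264.  199.2] 5 [-47.5  52.1]
t red [251.8 208.8] 4 [-92.   83.2]
t red [286.4 220.8] 5 [-96.8 -44.6]
t bay 19 mean [ -3.4 -55.5] y [-66.1 -64.8 -49.4 -47.9]
```

View pics/c8.png

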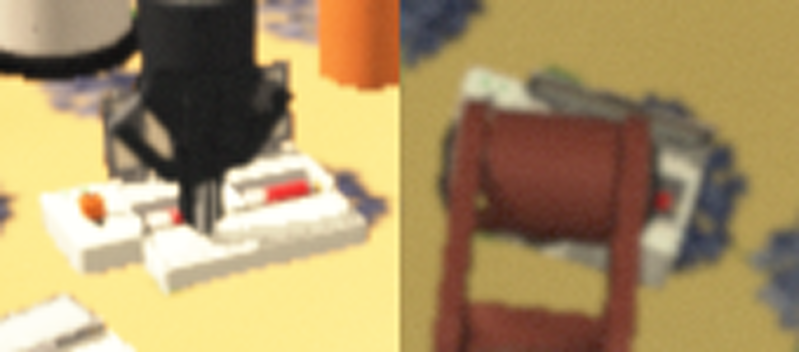

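The left crop shows the battery dropped into the bay, with its red at (177,215) behind the finger. I'll back off and lift to get a clear check.

To row units: 0.12 m / 0.75 = 0.16, -0.11 m / 0.75 = -0.1467.

Call:
tcp_steps(motion=[0, -0.0133, 0, 0, 0, 0, -0.04, 0.0267, -0.0267, 0, 0, -0.04, 0.08, -0.0667, 0, 0, -0.04, 0.12, -0.1067, 0, 0, -0.04, 0.16, -0.1467, 0])

```text
clock: 9.8
tcp_pos: [0.478, -0.0797, 0.1244]
eef_rot: [-3.109, 0.448, 0.004]
contact_force: [0.3, -0.4, 0.9]
gripper_width: -0.0002
finger_force: 0.0
```

Call:
tcp_steps(motion=[0, 0, 0.04, -0.0333, 0, 0, 0, 0.04, -0.0333, 0, 0, 0, 0.04, -0.0333, 0])

```text
clock: 10.05
tcp_pos: [0.4721, -0.1095, 0.1515]
eef_rot: [3.108, -0.454, 0.006]
contact_force: [0.0, -0.2, -0.6]
gripper_width: -0.0001
finger_force: 0.0
```

```bash
python3 look.py c9.png;python3 go.py " -50,-110,160" " 85,-60,160"  " 85,0,160"
```

```text
s red [281.  190.1] 29 [-21.1 -34.5]
s red [260.7 195. ] 26 [-22.1  36.1]
s bay 185 mean [-4.7 -1.9] y [-66.5 -63.7  57.5  66.6]
t red [274.  190.5] 36 [-8.1 27.5]
t red [292.9 196.6] 35 [ -9.4 -41.8]
t bay 186 mean [-5.2 -0.6] y [-66.4 -53.6  54.9  65.9]
t 10.15 ch [ -69.4 -106.7  148.3] F [ 0.2 -0.2 -0.6] w 0.0001
 -50,-110,160 tool [ 0.0194  0.0032 -0.0117] turn -0.001 toolz [-0.002  0.001 -1.   ] tooly deg -106.5
 85,-60,160 tool [ 0.1543 -0.0469 -0.0119] turn -0.001 toolz [-0.002  0.001 -1.   ] tooly deg -106.5
 85,0,160 tool [ 0.1543 -0.1069 -0.0119] turn -0.001 toolz [-0.002  0.001 -1.   ] tooly deg -106.5
```

View pics/c9.png

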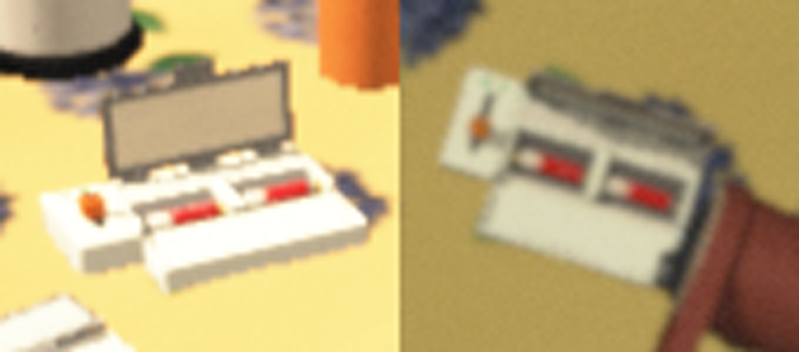

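Both batteries now lie in their troughs, with red at (195,213) and (287,190) in the left crop, and x≈-8 for both. Next is the cover, approached from behind.

To row units: 0.157 m / 0.75 = 0.2093, 0.14 m / 0.75 = 0.1867.

Call:
tcp_steps(motion=[0, 0.04, -0.0133, -0.02, 0, 0, 0.0933, -0.0333, -0.02, 0, 0, 0.1467, -0.08, -0.02, 0, 0, 0.1867, -0.12, -0.02, 0, 0, 0.2093, -0.1427, -0.02, 0])

```text
clock: 10.57
tcp_pos: [0.6533, -0.0473, 0.1614]
eef_rot: [-3.109, 0.447, 0.007]
contact_force: [0.0, -0.4, 0.3]
gripper_width: -0.0001
finger_force: 0.0
```

Call:
tcp_steps(motion=[0, 0, 0, 0.04, 0, 0, 0, 0, 0.08, 0, 0, 0, 0, 0.1, 0, 0, 0, 0, 0.1, 0])

```text
clock: 10.9
tcp_pos: [0.6478, -0.0479, 0.0817]
eef_rot: [-3.109, 0.447, 0.021]
contact_force: [-0.1, 0.1, -1.8]
gripper_width: -0.0
finger_force: 0.0
```

```bash
python3 go.py " 60,0,82"
```

```text
t 10.9 ch [83.6  0.4 81.7] F [-0.1  0.1 -1.8] w -0.0
 60,0,82 tool [-0.0236  0.0004 -0.    ] turn 0.0008 toolz [-0.013  0.003 -1.   ] tooly deg -106.4
```

To row units: -0.054 m / 0.75 = -0.072, -0.045 m / 0.75 = -0.06.

Call:
tcp_steps(motion=[0, -0.016, 0, -0.0027, 0, 0, -0.032, 0, -0.0027, 0, 0, -0.048, 0, -0.0027, 0, 0, -0.06, 0, -0.0013, 0, 0, -0.072, 0, 0.0013, 0])

```text
clock: 11.32
tcp_pos: [0.6009, -0.0346, 0.0898]
eef_rot: [-3.109, 0.449, -0.004]
contact_force: [0.6, -0.2, 0.3]
gripper_width: 0.0001
finger_force: 0.3
```

```bash
python3 go.py " 17,0,73.5" " 7,0,64" " -1,0,52" " -5,0,38.5" " -6,0,29"
```

```text
t 11.32 ch [34.8 -0.1 89.8] F [ 0.6 -0.2  0.3] w 0.0001
 17,0,73.5 tool [-0.0179 -0.0001  0.0162] turn -0.0008 toolz [ 0.002 -0.    -1.   ] tooly deg -106.4
 7,0,64 tool [-0.0279 -0.      0.0257] turn -0.0008 toolz [ 0.002 -0.    -1.   ] tooly deg -106.4
 -1,0,52 tool [-0.0359 -0.      0.0377] turn -0.0008 toolz [ 0.002 -0.    -1.   ] tooly deg -106.4
 -5,0,38.5 tool [-0.04   -0.      0.0512] turn -0.0008 toolz [ 0.002 -0.    -1.   ] tooly deg -106.4
 -6,0,29 tool [-0.041  -0.      0.0607] turn -0.0008 toolz [ 0.002 -0.    -1.   ] tooly deg -106.4
```

Call:
tcp_steps(motion=[0, 0, 0, 0, 0, 0, 0, 0, 0, 0])

```text
clock: 11.48
tcp_pos: [0.6005, -0.0347, 0.0886]
eef_rot: [3.109, -0.449, -0.0]
contact_force: [0.4, 0.2, -0.2]
gripper_width: 0.0
finger_force: 0.0
```

```bash
python3 go.py " 17,0,73.5" " 7,0,64" " -1,0,52" " -5,0,38.5" " -6,0,29"
```

```text
t 11.48 ch [34.5 -0.3 88.6] F [ 0.4  0.2 -0.2] w 0.0
 17,0,73.5 tool [-0.0175 -0.0003  0.0151] turn -0.0008 toolz [-0. -0. -1.] tooly deg -106.4
 7,0,64 tool [-0.0275 -0.0003  0.0246] turn -0.0008 toolz [-0. -0. -1.] tooly deg -106.4
 -1,0,52 tool [-0.0355 -0.0003  0.0366] turn -0.0008 toolz [-0. -0. -1.] tooly deg -106.4
 -5,0,38.5 tool [-0.0395 -0.0003  0.0501] turn -0.0008 toolz [-0. -0. -1.] tooly deg -106.4
 -6,0,29 tool [-0.0405 -0.0002  0.0596] turn -0.0008 toolz [-0. -0. -1.] tooly deg -106.4
```

To row units: -0.0275 m / 0.75 = -0.0367, 0.0246 m / 0.75 = 0.0328.

Call:
tcp_steps(motion=[0, -0.004, 0, 0.0093, 0, 0, -0.0133, 0, 0.0147, 0, 0, -0.0233, 0, 0.02, 0, 0, -0.0307, 0, 0.0267, 0, 0, -0.0367, 0, 0.0328, 0])

```text
clock: 11.9
tcp_pos: [0.5734, -0.0268, 0.0629]
eef_rot: [-3.109, 0.45, 0.002]
contact_force: [-0.1, 0.3, 1.5]
gripper_width: -0.0001
finger_force: 0.3
```

Call:
tcp_steps(motion=[0, -0.0053, 0, 0.008, 0, 0, -0.0107, 0, 0.016, 0, 0, -0.0133, 0, 0.0253, 0, 0, -0.016, 0, 0.0347, 0, 0, -0.016, 0, 0.0373, 0])

```text
clock: 12.32
tcp_pos: [0.5617, -0.0234, 0.034]
eef_rot: [-3.109, 0.45, 0.004]
contact_force: [-0.3, -0.1, 0.6]
gripper_width: 0.0002
finger_force: 0.2
```

```bash
python3 go.py " -5,0,38.5" " -6,0,29"
```

```text
t 12.32 ch [-5.9 -0.4 34. ] F [-0.3 -0.1  0.6] w 0.0002
 -5,0,38.5 tool [ 0.0009 -0.0004 -0.0045] turn -0.0009 toolz [-0.003  0.    -1.   ] tooly deg -106.5
 -6,0,29 tool [-0.     -0.0004  0.005 ] turn -0.0009 toolz [-0.003  0.    -1.   ] tooly deg -106.5
```

To row units: 0.005 m / 0.75 = 0.0067, 0.004 m / 0.75 = 0.0053.

Call:
tcp_steps(motion=[0, 0, 0, 0.0027, 0, 0, 0, 0, 0.0053, 0, 0, 0, 0, 0.0067, 0, 0, 0, 0, 0.0067, 0])

```text
clock: 12.65
tcp_pos: [0.5632, -0.0238, 0.0308]
eef_rot: [-3.109, 0.45, -0.0]
contact_force: [-0.2, -0.4, -0.5]
gripper_width: 0.0001
finger_force: 0.0
```

```bash
python3 go.py
```

```text
t 12.65 ch [-4.4 -0.3 30.8] F [-0.2 -0.4 -0.5] w 0.0001
```

Call:
tcp_steps(motion=[0, 0, 0, 0.0013, 0, 0, 0, 0, 0.0027, 0, 0, 0, 0, 0.0027, 0])

```text
clock: 12.9
tcp_pos: [0.5633, -0.0238, 0.0291]
eef_rot: [3.109, -0.45, 0.001]
contact_force: [-0.1, 0.4, -0.2]
gripper_width: 0.0
finger_force: 0.1
```

```bash
python3 go.py
```

```text
t 12.9 ch [-4.3 -0.3 29.1] F [-0.1  0.4 -0.2] w 0.0
```

To row units: 0.002 m / 0.75 = 0.0027, 0.001 m / 0.75 = 0.0013.

Call:
tcp_steps(motion=[0, 0, 0, 0.0013, 0, 0, 0, 0, 0.0027, 0, 0, 0, 0, 0.0027, 0])

```text
clock: 13.15
tcp_pos: [0.5634, -0.0238, 0.0289]
eef_rot: [3.109, -0.449, -0.001]
contact_force: [-5.4, 1.1, 11.5]
gripper_width: -0.0001
finger_force: 5.9
```

```bash
python3 go.py
```

```text
t 13.15 ch [-4.2 -0.3 28.9] F [-5.4  1.1 11.5] w -0.0001
```

The tip is held at z 28.9 with 11.5 N, so the cover is shut. Next is the switch.

To row units: -0.094 m / 0.75 = -0.1253, -0.06 m / 0.75 = -0.08.

Call:
tcp_steps(motion=[0, 0, 0, -0.0267, 0, 0, 0, 0, -0.06, 0, 0, -0.0267, -0.04, -0.06, 0, 0, -0.048, -0.08, -0.06, 0, 0, -0.048, -0.1253, -0.06, 0])

```text
clock: 13.57
tcp_pos: [0.5531, 0.0775, 0.0719]
eef_rot: [3.109, -0.452, -0.002]
contact_force: [0.3, 0.5, -0.7]
gripper_width: -0.0
finger_force: 0.0
```

Call:
tcp_steps(motion=[0, 0, 0, 0, 0, 0, 0, 0, 0, 0])

```text
clock: 13.73
tcp_pos: [0.5552, 0.078, 0.072]
eef_rot: [3.11, -0.445, 0.001]
contact_force: [0.0, -0.4, -0.8]
gripper_width: 0.0
finger_force: 0.0
```

```bash
python3 go.py " -40,94,33"; python3 look.py c10.png
```

```text
t 13.73 ch [-40.8  95.   72. ] F [ 0.  -0.4 -0.8] w 0.0
 -40,94,33 tool [0.0008 0.001  0.039 ] turn 0.0019 toolz [ 0. -0. -1.] tooly deg -106.3
s red [281.3 191.2] 14 [-28.1 -32.1]
s red [261.1 195.9] 14 [-28.   37.4]
s apron 40 mean [-30.7  -4.5] y [-63.6 -53.3  28.   64.1]
s bay 225 mean [-7.3  1. ] y [-66.6 -59.8  59.2  66.2]
t red [259.8 177.7] 36 [20.6 88.2]
t red [244.9 177.4] 7 [  6.1 138.8]
t red [250.5 178.8] 4 [  7.4 118.4]
t red [248.8 182.6] 5 [ -7.3 120.1]
t red [256.5 185.3] 11 [-8.5 91.7]
t red [245.1 186. ] 7 [-22.5 128.9]
t red [254.3 192. ] 32 [-33.2  92.1]
t red [260.8 189.6] 18 [-18.4  72.6]
t red [245.2 191.8] 24 [-41.8 122.8]
t red [266.9 193.6] 7 [-25.7  48.3]
t apron 20 mean [-30.8   1. ] y [-15.4 -13.3  13.3  14.2]
t bay 228 mean [ -5.6 -22. ] y [-66.9 -62.5  18.7  25.4]
```

View pics/c10.png

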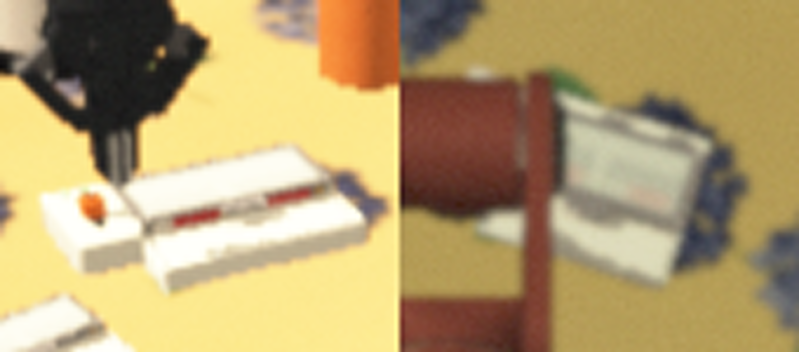

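The left crop shows the cover lying level over both batteries and the orange knob at (92,207), still towards the robot. I've now viewed 11 pictures, one over the limit of 10, so from here I'll use numbers only.

To row units: 0.038 m / 0.75 = 0.0507, 0.036 m / 0.75 = 0.048.

Call:
tcp_steps(motion=[0, 0, 0.0013, 0.02, 0, 0, 0, 0.0013, 0.0333, 0, 0, 0, 0.0013, 0.0427, 0, 0, 0, 0.0013, 0.048, 0, 0, 0, 0.0013, 0.0507, 0])

```text
clock: 14.25
tcp_pos: [0.554, 0.0751, 0.0326]
eef_rot: [3.109, -0.451, -0.003]
contact_force: [0.8, 0.2, 0.0]
gripper_width: -0.0002
finger_force: 0.0
```

Call:
tcp_steps(motion=[0, 0.008, 0, 0, 0, 0, 0.016, 0, 0, 0, 0, 0.02, 0, 0, 0])

```text
clock: 14.5
tcp_pos: [0.5708, 0.0711, 0.0347]
eef_rot: [-3.109, 0.45, -0.003]
contact_force: [0.1, -0.4, 0.0]
gripper_width: -0.0002
finger_force: 0.0
```

```bash
python3 go.py " -2,94,33"
```

```text
t 14.5 ch [-23.8  92.8  34.7] F [ 0.1 -0.4  0. ] w -0.0002
 -2,94,33 tool [ 0.0218 -0.0012  0.0018] turn -0.0013 toolz [ 0.002 -0.    -1.   ] tooly deg -106.5
```

To row units: 0.017 m / 0.75 = 0.0227, 0.015 m / 0.75 = 0.02.

Call:
tcp_steps(motion=[0, 0.0053, -0.0013, 0.0013, 0, 0, 0.0107, -0.0013, 0.0013, 0, 0, 0.016, -0.0013, 0.0013, 0, 0, 0.02, -0.0013, 0.0013, 0, 0, 0.0227, -0.0013, 0.0013, 0])

```text
clock: 14.92
tcp_pos: [0.586, 0.0676, 0.0329]
eef_rot: [-3.109, 0.45, 0.001]
contact_force: [-2.0, 0.1, 1.2]
gripper_width: -0.0003
finger_force: 0.8
```

```bash
python3 go.py
```

```text
t 14.92 ch [-8.3 93.8 32.9] F [-2.   0.1  1.2] w -0.0003
```

Call:
tcp_steps(motion=[0, 0.0013, 0, 0, 0, 0, 0.0027, 0, 0, 0, 0, 0.004, 0, 0, 0, 0, 0.004, 0, 0, 0])

```text
clock: 15.25
tcp_pos: [0.5887, 0.0667, 0.0328]
eef_rot: [3.109, -0.45, 0.0]
contact_force: [-1.3, -0.0, 0.8]
gripper_width: 0.0
finger_force: 0.4
```

```bash
python3 go.py
```

```text
t 15.25 ch [-5.5 93.7 32.8] F [-1.3 -0.   0.8] w 0.0
```

To row units: 0.005 m / 0.75 = 0.0067, 0.004 m / 0.75 = 0.0053.

Call:
tcp_steps(motion=[0, 0.0027, 0, 0, 0, 0, 0.0053, 0, 0, 0, 0, 0.0067, 0, 0, 0, 0, 0.0067, 0, 0, 0])

```text
clock: 15.58
tcp_pos: [0.5927, 0.0655, 0.0327]
eef_rot: [-3.109, 0.45, 0.004]
contact_force: [-4.9, 1.1, 3.9]
gripper_width: -0.0001
finger_force: 2.4
```

```bash
python3 go.py
```

```text
t 15.58 ch [-1.3 93.6 32.7] F [-4.9  1.1  3.9] w -0.0001
```

Call:
tcp_steps(motion=[0, 0.0013, 0, 0, 0, 0, 0.0027, 0, 0, 0, 0, 0.0027, 0, 0, 0])

```text
clock: 15.83
tcp_pos: [0.5929, 0.0654, 0.0326]
eef_rot: [-3.109, 0.449, 0.012]
contact_force: [-11.4, 2.0, 9.0]
gripper_width: 0.0004
finger_force: 5.8
```

```bash
python3 go.py
```

```text
t 15.83 ch [-1.1 93.6 32.6] F [-11.4   2.    9. ] w 0.0004
```

It hit the end stop: 11 N at x≈-1, where -2 was expected. I'll retreat and check by numbers.

To row units: -0.12 m / 0.75 = -0.16, -0.09 m / 0.75 = -0.12.

Call:
tcp_steps(motion=[0, -0.0133, 0, 0, 0, 0, -0.04, 0, -0.0133, 0, 0, -0.08, 0, -0.0533, 0, 0, -0.12, 0.0267, -0.1067, 0, 0, -0.16, 0.0533, -0.16, 0])

```text
clock: 16.25
tcp_pos: [0.4836, 0.0656, 0.1345]
eef_rot: [3.109, -0.447, 0.0]
contact_force: [0.8, -0.7, 0.6]
gripper_width: -0.0003
finger_force: 0.0
```

Call:
tcp_steps(motion=[0, -0.04, 0.16, 0, 0, 0, -0.04, 0.16, 0, 0, 0, -0.04, 0.16, 0, 0, 0, -0.04, 0.2133, 0, 0, 0, -0.04, 0.2133, 0, 0])

```text
clock: 16.67
tcp_pos: [0.4095, -0.0851, 0.1347]
eef_rot: [3.104, -0.461, 0.005]
contact_force: [0.1, 0.5, -0.4]
gripper_width: -0.0001
finger_force: 0.0
```

Call:
tcp_steps(motion=[0, 0, 0.08, 0, 0, 0, 0, 0.08, 0, 0, 0, 0, 0.08, 0, 0, 0, 0, 0.08, 0, 0])

```text
clock: 17.0
tcp_pos: [0.3941, -0.1377, 0.1344]
eef_rot: [3.109, -0.453, 0.002]
contact_force: [-0.3, -0.2, -0.1]
gripper_width: 0.0001
finger_force: 0.0
```

Run:
```python
from meas import *;from go import o,R,show
show()
for nm,f in(('s',a),('t',b)):
    r,og,w=masks(f);nr=near(f)
    for c,n in blobs(og&nr,3): print(nm,'org',c.round(1),n,((onz(f,[c],.037)[0,:2]-o)@R*1e3).round(1))
    for c,n in blobs(r&nr): print(nm,'red',c.round(1),n,((onz(f,[c],.027)[0,:2]-o)@R*1e3).round(1))
    vv,uu=np.nonzero(nr);Q=dep(f,np.c_[uu,vv]);c=(Q[:,:2]-o)@R*1e3
    s=(abs(c[:,1])<62)
    for x in(-20,-8,4,16,28): k=s&(abs(c[:,0]-x)<5);print(nm,'cover z at x',x,np.median(Q[k,2]).round(4))
    k=(abs(c[:,1]-94)<6)&(Q[:,2]>.034)&(Q[:,2]<.05);print(nm,'knob',k.sum(),c[k].mean(0).round(1))
```

```text
t 17.1 ch [-134.6 -156.3  134.2] F [ 0.1 -0.1 -0.9] w -0.0003
s org [237.9 191.6] 22 [12.2 98. ]
s red [281.5 191.2] 12 [-28.1 -32.9]
s red [261.2 195.8] 13 [-27.7  36.7]
s cover z at x -20 0.028
s cover z at x -8 0.0289
s cover z at x 4 0.0295
s cover z at x 16 0.0291
s cover z at x 28 0.0291
s knob 12 [13.1 94.7]
t org [258. 178.] 9 [16.6 93.6]
t cover z at x -20 0.0291
t cover z at x -8 0.0305
t cover z at x 4 0.0301
t cover z at x 16 0.0295
t cover z at x 28 0.0291
t knob 14 [15.8 93.8]
```

The cover is level at z 29 and the knob is at x≈16, its full travel. The batteries are in place and the robot is clear.

```bash
python3 -c "
from rig import bot;print(bot.close_job())"
```

```text
the job is handed in; nothing more can be done
None
```

I handed in the job at about 17 s: the battery was slid and rolled into the empty bay, then the cover shut, then the switch pushed fully on, with final camera numbers agreeing. I viewed 11 pictures, one over the limit of 10.

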